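Load a pipette tip box down the feed lane of a pipetting station

TASK

Load the tip box: line it up on the white loading plate and push it down the lane between the two guide rails until the spring catch in the lane floor pops up behind it, leaving it square and shut in against the sprung end buffer. Neither the box nor the robot may touch the guide rails, whose light barriers are aligned. Only push: do not lift or tip the box, and leave the other things on the bench where they are.

Things in the scene. Friction and masses are not known exactly. Their poses are not given: they have to be found in the camera images.
- track: fixed loading track: grey base, white sliding surface 10 mm above the bench. Origin on the bench on the lane's centre line; +x points down the lane (push direction), z up. Loading plate without rails: x -235 to -30 mm, y -110 to 110. Lane between the rails: x -30 to 186 mm, inner faces at y = +52.5 and -52.5 (105 mm wide). White end block at x 208 to 252, y -58 to 58, 58 mm above the surface
- lane_mouth (a point): middle of the lane's mouth, between the rails' front ends, on the sliding surface, at x = -30 mm on the track
- rail_far: dark steel guide rail on the track's +y side, 216 mm long, 14 mm wide, 25 mm high above the sliding surface (top 35 mm above the bench), black strip with amber lenses on its inner face. Origin under its middle, x along it. Must not be touched
- rail_near: the same rail on the track's -y side. Must not be touched
- tip_box: blue pipette tip box, smoked clear lid fixed shut, about 0.3 kg, loose on the loading plate. Base 82 (x) by 118 (y) by 54 mm high; lid 85 by 119.5 mm, 61 to 97 mm above the underside, 1 mm proud all round: an upright finger touches the lid. Origin on the underside, 2 mm off centre in x. Its -y axis points about down the lane; it starts up to 25 mm off the centre line and 0.2 rad askew
- box_centre (a point): centre of the tip box's underside (same axes as the box). Centred in the lane the box has about 10 mm to each rail. When home, this point lies at x = 129 to 138 mm on the track, on the centre line
- catch (a joint): spring catch, a steel ramp 22 mm wide in the middle of the lane floor, hinged at x = 26 mm on the track, tip at x = 70. 0 rad = up (tip 7 mm above the sliding surface), about 0.16 = pressed flush by the box sliding over it (under 1 N). It springs up by itself once the rear edge of the box's base has passed the tip: box centre past x = 129 mm
- catch_tip (a point): top of the catch's tip when it is up
- buffer (a joint): sprung buffer plate at the lane's end, 52 mm wide, 10 to 40 mm above the sliding surface. 0 = out (face at x = 186 mm on the track), travel 12 mm inward; 0.9 N at first touch, then 300 N/m. The box must press it in 2 to 3 mm before the catch rises, and then rests between the two
- pe_bottle_100: bystander: white wide-neck bottle, 47 mm across, 98 mm high, beside the lane on its +y side; origin under its middle
- brown_bottle: bystander: small amber bottle with black ribbed cap, 34 mm across, 59 mm high, beside the lane on its -y side; origin under its middle
- lab_timer: bystander: white countdown timer lying flat, 62 by 66 by 19 mm, beside the lane on its -y side; origin under its middle
- cuvette_box: bystander: blue cuvette case, 56 by 98 by 30 mm, behind the track; origin under its middle

How it is judged (in metres and radians):
On the way:
1. the box is in the lane, sliding over the catch and pressing it down (x of box_centre in the frame of track above 0.02 m and value of joint catch above 0.1 rad), for 0.1 s.
At the end, for the whole second after the job is handed in: The box stands flat and still at the end of the lane (centre 127.5 to 140.5 mm down the track, within 12 mm of the centre line and 0.12 rad of square), pressing the buffer in, and the catch has sprung up behind it (under 0.03 rad) (x of box_centre in the frame of track between 0.1275 and 0.1405 m and y of box_centre in the frame of track between -0.012 and 0.012 m and angle between the y axis of tip_box and the x axis of track, either way round below 0.12 rad and value of joint catch below 0.03 rad and value of joint buffer above 0.0008 m and height (world z) of box_centre below 0.014 m and angle between tip_box's own z axis and vertical below 0.05 rad and linear speed of tip_box below 0.01 m/s); the robot touches nothing.
It fails at once if something touched a guide rail (over 0.3 N) (contact force between anything else and rail_far above 0.3 N or contact force between anything else and rail_near above 0.3 N).
It fails at once if the box was lifted (over 15 mm) or tipped (over 0.15 rad) (height (world z) of box_centre above 0.025 m or angle between tip_box's own z axis and vertical above 0.15 rad).
It fails at once if a bystander was moved by more than 20 mm (distance of any of pe_bottle_100, brown_bottle, lab_timer, cuvette_box from where it was at the start of the episode above 0.02 m).
It also fails if it takes over 72 s, if anything falls off the work surface, if the arm or the gripper's body presses on something with over 40 N, if the wrist force passes 120 N, or if a joint passes its speed limit or range.

ROBOT

A 7-joint arm with a two-finger parallel gripper is mounted at the origin on a cart in front of the work surface, level with it; the furniture and walls round the work are solid. World frame = base frame: x ahead of the robot, y to its left, z up, the work surface at z = 0. Lengths are in mm, angles in rad, forces in N, time in s.
With the tool pointing down it reaches from about 350 to 900 mm from the base axis. Payload 7.2 kg.
Tool frame: the origin (TCP) lies at the very end of the fingers, on their centre line; the grasp point (between the pads) lies 19 mm behind it (manip.grasp_offset is the distance from the TCP to the grasp point, in mm); z points along the fingers, y is the direction in which the jaws open and shut (so a half turn about z gives the same grasp; the last joint's range is limited). The gripper opens to 88 mm and grips with 3 to 60 N. Pads are 20 mm wide; open, the fingers measure 115 mm over their backs; the gripper's body (75 mm by 178 mm) begins 61 mm behind the grasp point.
Start: joints at [1.097, 0.411, -0.013, 1.596, 0.006, 1.134, -0.082], TCP at [246.711, -574.251, 187.253] pointing down, gripper open.
Joint ranges: [-2.95, 2.95], [-0.29, 1.99], [-1.47, 1.44], [0.14, 2.54], [-1.03, 4.17], [0.13, 1.85], [-2.86, 2.86]. Speed limits (rad/s): [2.39, 2.39, 3.01, 3.01, 3.14, 3.14, 3.14].

INTERFACE

Orientations are given as [roll, pitch, yaw] about the fixed x, y, z axes, in that order (R = Rz(yaw) Ry(pitch) Rx(roll)).
In Python, from station import monitor, cams, manip, finder gives the robot as it stands. The module is installed in compiled form; this text tells all that it offers.
- The arm moves only by the shell command python3 -m handwheel 'ROWS' [FORCE]. ROWS is JSON, a list of rows, each a list of 7 numbers: the shift along the world's x, y, z in m, then the turn, a rotation vector about the world's x, y, z in rad, then the opening, from 0 (shut) to 1 (fully open). A call has 1 to 10 rows; each row shifts and turns the pose as measured when the row begins; what a row does not reach is not made up. A row lasts 1/10 s, in which the tool goes at most 50 mm and 8.59 degrees, less where a joint would pass 70% of its speed; a pose out of reach is approached as far as the arm can. A call is refused whole if a number of a shift passes 0.05 or a number of a turn 0.15, either way. A call with a gripper value outside its range is refused whole. The fingers move at their own pace and stop on an object; FORCE is the grip in N (left out, the last holds). Time passes only in rows, so rows that do not move let the fingers close. It gives the time, the measured TCP pose, the force and the opening at its end, in the units of the state.
- monitor.get_obs(): the state, without advancing time (a new reading comes with each control period).
- cams.grab_frame(name): name is "side" or "top"; returns a dict with "pixels" (420x560x3 uint8, red, green, blue), "fx", "fy", "cx", "cy" (pixels), "k1" (the pictures are not rectified: a ray, as slopes to the right and down, at radius r is drawn at 1 + k1 r^2 times it, then the intrinsics apply), "eye" and "attitude" of the camera in the world. Camera axes: x right, y down, z forward; pixel columns grow to the right and rows downward; lengths in mm; the calibration is good to about 2 mm. A picture is of the moment at which its call begins. There is no depth.
- manip.sign_off(): hands the job in, once; it reports no verdict.
Trained networks look in a picture, given as the dict that the camera call returned (one of the last four; its "shot" number tells which), for a name from the list of things; names that differ only in an ending like _2 or _b are one class to them, and where a whole thing is asked for, a point or a joint stands for the part that bears it (a point fixed in the world has none). Each returns a list of dicts, best first, with "confidence" (0 to 1); they miss things now and then, are a little off and sometimes report something else, mostly with a low value. They report only what shows in the picture. A call takes as long as a camera call.
- finder.look_for(name, picture): "rect" ([left, top, right, bottom] as shares, 0 to 1, of the picture: columns of its width, rows of its height, round what is visible of it).
The state is a dict: "time_s": time; "q": joint angles; "dq": joint speeds; "effort": joint torques, N m; "tcp_pos": TCP position; "orientation": TCP orientation; "contact_force": force on the tool from outside, world axes, zero at the start; "torque": the same for the moment, N m; "opening": finger opening in mm.
Only numpy, scipy, OpenCV 4.12 (cv2) and the standard library are available. Lean on these libraries where they do the work, as an engineer would, in place of code of your own. Each camera call takes 0.05 s, during which the arm holds its last target.

## Working session

There is one attempt and no reset: what is moved stays moved. The work goes in short steps, Python scripts to look and compute and a shell command to move; the robot and the scene stay as the last step left them, time stands still between calls to the robot, and variables do not carry over. Pictures are saved under pics/ and viewed, and the job is handed in when it is done.

```bash
mkdir -p pics; ls
python3 - <<'E'
from station import monitor, cams, manip, finder
import cv2
o=monitor.get_obs();print(o)
for n in("top","side"):
    f=cams.grab_frame(n)
    cv2.imwrite(f"pics/{n}0.png",f["pixels"][:,:,::-1])
    print({k:v for k,v in f.items() if k!="pixels"})
    for t in("tip_box","track","rail_far","rail_near","buffer","catch"):
        r=finder.look_for(t,f); print(t,r[:2])
E
```

```text
pics
{'time_s': 0.0, 'q': array([ 1.09679666,  0.41189306, -0.01275137,  1.5970126 ,  0.00562986,
        1.13429565, -0.08217238]), 'dq': array([ 0.0009849 , -0.00136984,  0.00039671, -0.00136416,  0.00084405,
       -0.000953  , -0.00084854]), 'effort': array([-7.33436282e-04, -5.87948298e+01,  6.41906485e-01, -2.91077346e+01,
       -5.37714420e-02,  1.84028142e-02,  1.14659047e-04]), 'tcp_pos': array([ 246.47600746, -573.75232414,  186.42605413]), 'orientation': array([-3.14002470e+00,  1.22512592e-04,  4.05900576e-01]), 'contact_force': array([ 0.25511675, -0.26833547,  0.06020405]), 'torque': array([0.0024288 , 0.00619226, 0.02818274]), 'opening': 87.70974167724414}
{'fx': 544.9301880433155, 'fy': 544.9301880433155, 'cx': 275.4520947774864, 'cy': 215.02254885894786, 'k1': -0.15923636778640787, 'eye': array([ 419.08229348,   20.73976941, 1105.26041261]), 'attitude': array([-2.96812706,  0.0176756 , -1.56498917]), 'shot': 1}
tip_box [{'rect': [0.3021, 0.5486, 0.4296, 0.6893], 'confidence': 0.91}]
track [{'rect': [0.3011, 0.5476, 0.428, 0.686], 'confidence': 0.7}, {'rect': [0.2857
[... 395 characters left out ...]
': 276.6497001382044, 'cy': 214.9311030235928, 'k1': -0.10343188058718322, 'eye': array([ 324.9438605 , -591.2044167 ,  542.72955509]), 'attitude': array([-2.16435397,  0.01524424, -0.4325336 ]), 'shot': 2}
tip_box [{'rect': [0.3337, 0.4043, 0.4461, 0.5607], 'confidence': 0.65}]
track [{'rect': [0.2796, 0.48, 0.5852, 0.9681], 'confidence': 0.6}]
rail_far [{'rect': [0.4391, 0.541, 0.5332, 0.7088], 'confidence': 0.58}]
rail_near [{'rect': [0.3427, 0.5895, 0.4287, 0.7845], 'confidence': 0.69}]
buffer [{'rect': [0.448, 0.7033, 0.5029, 0.739], 'confidence': 0.42}]
catch [{'rect': [0.4046, 0.6186, 0.4432, 0.6574], 'confidence': 0.52}, {'rect': [0.6059, 0.4862, 0.6836, 0.5483], 'confidence': 0.33}]
```

View pics/top0.png

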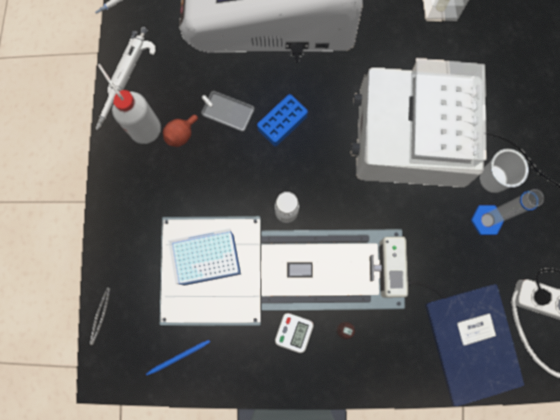

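View pics/side0.png

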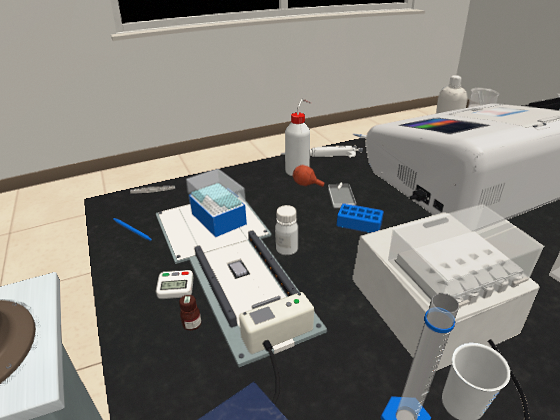

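Run:
```python
import cv2
a=cv2.imread("pics/top0.png")[205:340,145:455]
cv2.imwrite("pics/top0c.png",cv2.resize(a,None,fx=2.5,fy=2.5,interpolation=cv2.INTER_CUBIC))
```

```text
(no output)
```

View pics/top0c.png

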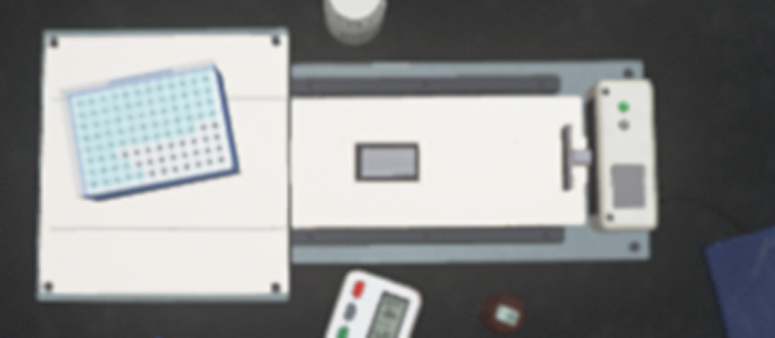

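The top view shows the loading plate at about px (162-260, 217-325), the box askew at (170-241, 230-284), the lane running right, and the end block at (395, 266). Next I fit the track and box poses.

```bash
cat > h.py <<'E'
import numpy as np, cv2
from scipy.spatial.transform import Rotation as Ro
from scipy.optimize import least_squares
def cam(f):
    R=Ro.from_euler('xyz',f['attitude']).as_matrix(); return R,np.array(f['eye'])
def proj(f,P):
    R,e=cam(f); c=(np.atleast_2d(P)-e)@R; s=c[:,:2]/c[:,2:]
    s=s*(1+f['k1']*(s**2).sum(1,keepdims=True))
    return s*[f['fx'],f['fy']]+[f['cx'],f['cy']]
def unproj(f,uv,z):
    R,e=cam(f); d=(np.atleast_2d(uv)-[f['cx'],f['cy']])/[f['fx'],f['fy']]; s=d.copy()
    for _ in range(20): s=d/(1+f['k1']*(s**2).sum(1,keepdims=True))
    r=np.c_[s,np.ones(len(s))]@R.T
    return e+r*((z-e[2])/r[:,2])[:,None]
def T2(p,X):  # p=(x,y,yaw) mm
    X=np.atleast_2d(X).astype(float);c,s=np.cos(p[2]),np.sin(p[2])
    return np.c_[p[0]+c*X[:,0]-s*X[:,1],p[1]+s*X[:,0]+c*X[:,1],X[:,2]]
def inv2(p,X):
    X=np.atleast_2d(X).astype(float);c,s=np.cos(p[2]),np.sin(p[2]);d=X[:,:2]-p[:2]
    return np.c_[c*d[:,0]+s*d[:,1],-s*d[:,0]+c*d[:,1],X[:,2]]
E
python3 - <<'E'
from h import *
import pickle
from station import cams
f=cams.grab_frame("top"); pickle.dump(f,open("top0.pkl","wb"))
s=cams.grab_frame("side"); pickle.dump(s,open("side0.pkl","wb"))
C=np.array([[45,32],[288,32],[288,298],[40,298]])/2.5+[145,205]
print(unproj(f,C,10))
E
```

```text
[[604.47635896 272.96184257  10.        ]
 [605.07797118  72.306111    10.        ]
 [390.78885095  70.22183492  10.        ]
 [387.98722881 269.51327362  10.        ]]
```

```bash
cat > fit.py <<'E'
from h import *
import pickle
# chamfer-like fit of line model: maximise gradient magnitude normal to projected segments
def seg(a,b,n=60): a,b=np.array(a,float),np.array(b,float); t=np.linspace(.04,.96,n)[:,None]; return a+(b-a)*t
def trackmodel():
    S=[]
    for y in(110,-110): S.append(seg([-235,y,10],[-30,y,10]))
    S.append(seg([-235,-110,10],[-235,110,10]))
    S.append(seg([-30,-110,10],[-30,-70,10]));S.append(seg([-30,70,10],[-30,110,10]))
    return S
def samples(f,S,p,g,w=6):
    # for each segment point find strongest edge along normal; return offsets
    out=[]
    for s in S:
        u=proj(f,T2(p,s)); t=u[-1]-u[0]; t/=np.hypot(*t); n=np.array([-t[1],t[0]])
        d=np.arange(-w,w+.01,.25)
        P=u[:,None]+d[None,:,None]*n
        v=cv2.remap(g,P[...,0].astype(np.float32),P[...,1].astype(np.float32),cv2.INTER_LINEAR)
        k=np.abs(np.gradient(cv2.GaussianBlur(v,(0,0),2),axis=1)) if 0 else np.abs(np.gradient(cv2.blur(v,(3,1)),axis=1))
        j=k.argmax(1); ok=k.max(1)>2
        out.append((s[ok],u[ok]+d[j][ok][:,None]*n,n))
    return out
def fit(f,S,p,w=6,it=6):
    g=cv2.cvtColor(f['pixels'],cv2.COLOR_RGB2GRAY).astype(np.float32)
    p=np.array(p,float)
    for i in range(it):
        o=samples(f,S,p,g,w if i<2 else 3)
        def r(q): return np.concatenate([(proj(f,T2([q[0]*10,q[1]*10,q[2]],s))-m)@n for s,m,n in o])
        q=least_squares(r,[p[0]/10,p[1]/10,p[2]],loss='soft_l1',f_scale=.5).x
        p=np.array([q[0]*10,q[1]*10,q[2]])
    res=[np.round(np.median((proj(f,T2(p,s))-m)@n),2) if len(s) else None for s,m,n in o]
    return p,res
def boxmodel_lid():
    # box frame about box_centre; z rel bench (underside at 10)
    x,y=42.5,59.75; S=[]
    for z in (107,):
        S+= [seg([-x,-y,z],[x,-y,z]),seg([x,-y,z],[x,y,z]),seg([x,y,z],[-x,y,z]),seg([-x,y,z],[-x,-y,z])]
    return S
def boxmodel():
    x,y=41,59; z=64
    return [seg([-x,-y,z],[x,-y,z]),seg([x,-y,z],[x,y,z]),seg([x,y,z],[-x,y,z]),seg([-x,y,z],[-x,-y,z])]
def overlay(f,mods,roi,sc,fn):
    im=np.ascontiguousarray(f['pixels'][:,:,::-1]); x0,y0,x1,y1=roi
    im=cv2.resize(im[y0:y1,x0:x1],None,fx=sc,fy=sc,interpolation=cv2.INTER_CUBIC)
    for S,p,c in mods:
        for s in S:
            u=(proj(f,T2(p,s))-[x0,y0]+.5)*sc-.5
            cv2.polylines(im,[np.round(u).astype(int)],False,c,1,cv2.LINE_AA)
    cv2.imwrite(fn,im)
E
python3 - <<'E'
from fit import *
f=pickle.load(open("top0.pkl","rb"))
p,r=fit(f,trackmodel(),[497,41,-np.pi/2]);print("track",p,r)
extra=[seg([-30,52.5,10],[186,52.5,10]),seg([-30,-52.5,10],[186,-52.5,10]),seg([208,-58,68],[208,58,68]),seg([208,58,68],[252,58,68]),seg([252,58,68],[252,-58,68]),seg([-30,59,35],[186,59,35]),seg([26,11,10],[70,11,17])]
overlay(f,[(trackmodel()+extra,p,(0,0,255))],(145,205,455,340),2.5,"pics/ov0.png")
E
```

```text
track [500.68440275  41.69416512  -1.55709347] [np.float64(-2.45), np.float64(2.02), np.float64(-1.56), np.float64(0.64), np.float64(0.25)]
```

View pics/ov0.png

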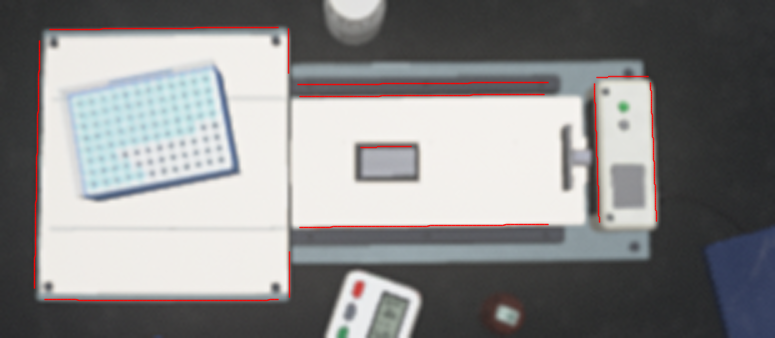

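```bash
cat >> fit.py <<'E'
def lanemodel():
    return [seg([-20,52.5,10],[180,52.5,10]),seg([-20,-52.5,35],[180,-52.5,35]),
     seg([208,58,68],[252,58,68]),seg([252,58,68],[252,-58,68]),seg([-30,-110,10],[-30,-70,10]),seg([-30,70,10],[-30,110,10]),seg([-235,-110,10],[-235,110,10])]
E
python3 - <<'E'
from fit import *
f=pickle.load(open("top0.pkl","rb"))
p,r=fit(f,lanemodel(),[500,41,-np.pi/2],w=4);print("track",p,r)
p2,r=fit(f,lanemodel()[:2],p,w=3);print("lane only",p2,r)
sd=pickle.load(open("side0.pkl","rb"))
T=p
overlay(sd,[(lanemodel()+trackmodel(),p,(0,0,255))],(140,160,360,380),3,"pics/ov1.png")
# box
for c0 in ([-130,10,-np.pi/2+.15],):
  pass
C=np.array([[66,92],[213,64],[238,172],[90,200]])/2.5+[145,205]
for z in (64,107):
  W=unproj(f,C,z); print(z,inv2(p,W).round(1),[np.hypot(*(W[i]-W[(i+1)%4])[:2]).round(1) for i in range(4)])
g=cv2.resize(f['pixels'][225:290,160:250,::-1],None,fx=8,fy=8,interpolation=cv2.INTER_CUBIC);cv2.imwrite("pics/box0.png",g)
E
```

```text
track [499.53989433  41.24063036  -1.56166027] [np.float64(0.0), np.float64(0.0), np.float64(-0.25), np.float64(0.25), np.float64(0.5), np.float64(0.75), np.float64(-1.25)]
lane only [499.65541726  29.6571406   -1.55746311] [np.float64(0.02), np.float64(0.03)]
64 [[-200.3   50.4   64. ]
 [ -85.7   71.9   64. ]
 [ -65.8  -11.7   64. ]
 [-179.6  -33.2   64. ]] [np.float64(116.6), np.float64(85.9), np.float64(115.8), np.float64(86.1)]
107 [[-191.3   45.   107. ]
 [ -81.4   65.6  107. ]
 [ -62.3  -14.6  107. ]
 [-171.4  -35.1  107. ]] [np.float64(111.8), np.float64(82.4), np.float64(111.0), np.float64(82.5)]
```

View pics/ov1.png

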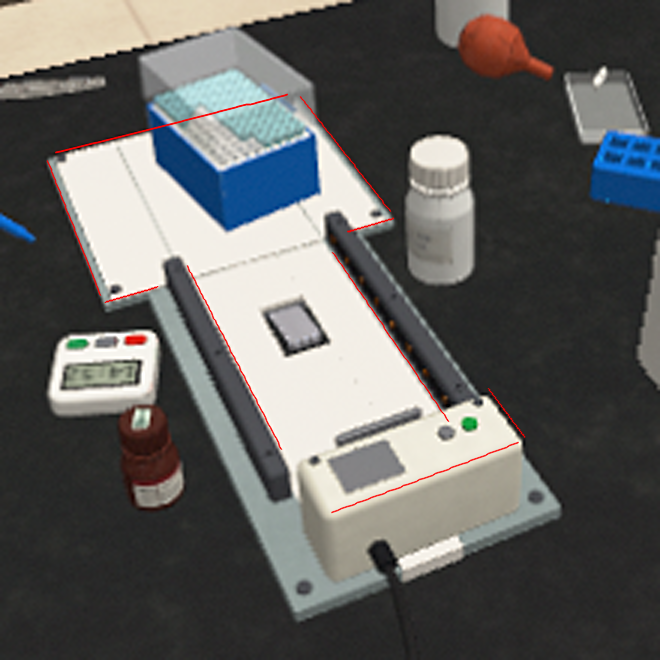

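View pics/box0.png

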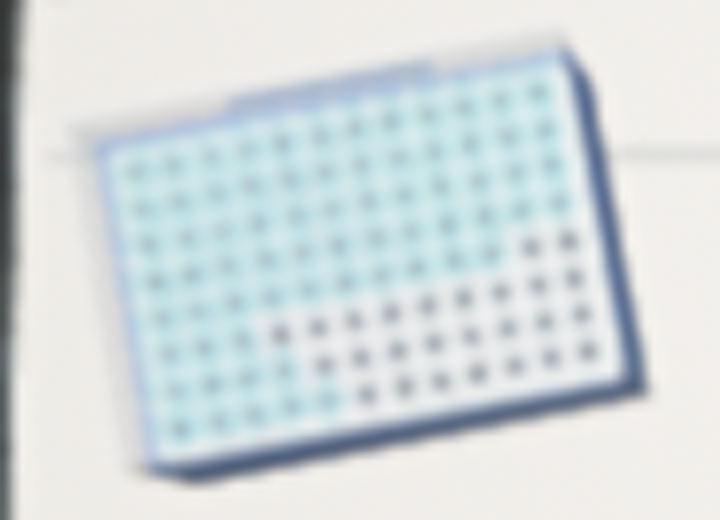

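Box relative to the track: centre about (-133, +19) mm, heading about +0.19 rad. Plan: two-finger side push (tips tilted forward so they meet the base rather than the lid) to square and centre it, then a two-finger rear push, keeping the tips above rail height.

```bash
python3 -m handwheel '[[0.02,0.045,0,0,0,-0.05,0.7],[0.02,0.045,0,0,0,-0.05,0.7],[0.02,0.045,0,0,0,-0.05,0.7],[0.02,0.045,0,0,0,-0.05,0.7],[0.02,0.045,0,0,0,-0.05,0.7],[0.02,0.045,0,0,0,-0.05,0.7],[0.02,0.045,0,0,0,-0.05,0.7],[0.02,0.045,0,0,0,-0.05,0.7],[0.02,0.045,0,0,0,0,0.7],[0.02,0.045,0,0,0,0,0.7]]'
```

```text
time_s: 1.8
tcp_pos: [443.9, -120.3, 188.3]
orientation: [3.136, -0.002, -0.025]
contact_force: [0.7, -0.4, 0.4]
opening: 61.6
```

Run:
```python
from fit import *
f=pickle.load(open("top0.pkl","rb"));T=[499.5,41.2,-1.560]
C=np.array([[97,140],[565,50],[628,380],[150,465]])/8+[160,225]-.44
W=unproj(f,C,64);print(inv2(T,W).round(1),inv2(T,W).mean(0),[np.hypot(*(W[i]-W[(i+1)%4])[:2]).round(1) for i in range(4)])
print(W.mean(0))
b=[W.mean(0)[0],W.mean(0)[1],-1.56+np.pi/2+.186]
q,r=fit(f,boxmodel(),b,w=2);print(q,r,inv2(T,[[q[0],q[1],0]]),q[2]-T[2]-np.pi/2)
```

```text
[[-199.7   50.3   64. ]
 [ -85.7   71.6   64. ]
 [ -70.    -8.2   64. ]
 [-185.   -28.4   64. ]] [-135.10453666   21.32039325   64.        ] [np.float64(116.0), np.float64(81.4), np.float64(116.8), np.float64(80.0)]
[519.36054631 176.52684026  64.        ]
[5.15765677e+02 1.72290569e+02 1.98253252e-01] [np.float64(-0.15), np.float64(-0.44), np.float64(-0.05), np.float64(-0.31)] [[-130.90732279   17.67999779    0.        ]] 0.18745692557043347
```

```bash
python3 -m handwheel '[[0.024,0.042,0,0,0.05,0.01,0.7],[0.024,0.042,0,0,0.05,0.01,0.7],[0.024,0.042,0,0,0.05,0.01,0.7],[0.024,0.042,0,0,0.05,0.01,0.7],[0.024,0.042,0,0,0,0,0.7],[0.024,0.042,0,0,0,0,0.7],[0.024,0.042,0,0,0,0,0.7],[0,0,0,0,0,0,0.7]]'
```

```text
time_s: 2.6
tcp_pos: [616.2, 191.2, 188.1]
orientation: [3.134, 0.203, 0.019]
contact_force: [-0.8, 1.2, 0.3]
opening: 61.2
```

```bash
python3 -m handwheel '[[0,-0.01,-0.04,0.004,0,-0.008,0.7],[0,-0.01,-0.04,0.004,0,0,0.7],[0,0,-0.03,0,0,0,0.7],[0,0,-0.02,0,0,0,0.7],[0,0,-0.015,0,0,0,0.7],[0,0,0,0,0,0,0.7]]'
python3 - <<'E'
from fit import *
from station import cams
f=cams.grab_frame("top"); pickle.dump(f,open("top1.pkl","wb"))
overlay(f,[],(145,170,305,330),4,"pics/t1.png")
f=cams.grab_frame("side"); pickle.dump(f,open("side1.pkl","wb"))
overlay(f,[],(140,100,360,300),3,"pics/s1.png")
E
```

```text
time_s: 3.2
tcp_pos: [616.4, 171.3, 37.9]
orientation: [-3.14, 0.2, 0.015]
contact_force: [-0.9, -0.2, 0.3]
opening: 61.4
```

View pics/t1.png

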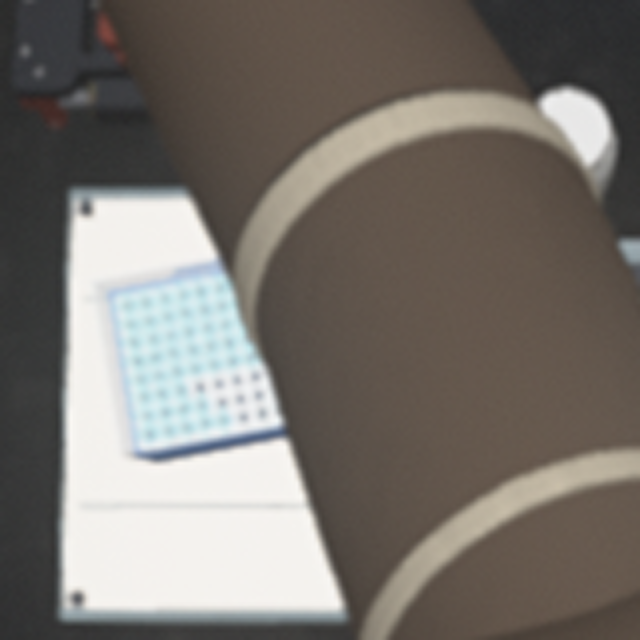

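View pics/s1.png

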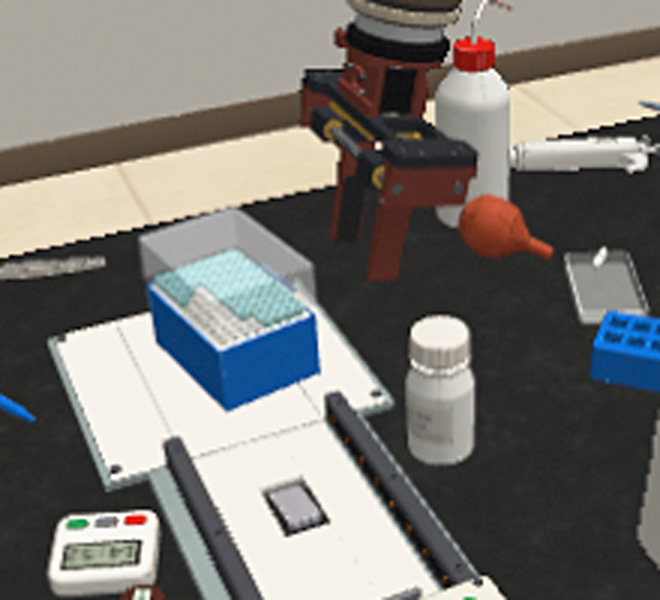

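```bash
python3 -m handwheel '[[-0.014,0,0,0,0,0,0.7],[-0.008,0,0,0,0,0,0.7],[-0.006,0,0,0,0,0,0.7],[-0.006,0,0,0,0,0,0.7],[-0.006,0,0,0,0,0,0.7],[-0.006,0,0,0,0,0,0.7],[-0.006,0,0,0,0,0,0.7],[-0.006,0,0,0,0,0,0.7],[-0.003,0,0,0,0,0,0.7],[0,0,0,0,0,0,0.7]]'
python3 - <<'E'
from fit import *
from station import cams
f=cams.grab_frame("side")
overlay(f,[],(140,100,360,300),3,"pics/s2.png")
E
```

```text
time_s: 4.3
tcp_pos: [558.6, 173.0, 47.0]
orientation: [-3.137, 0.184, 0.015]
contact_force: [0.8, 1.1, -0.5]
opening: 61.4
```

View pics/s2.png

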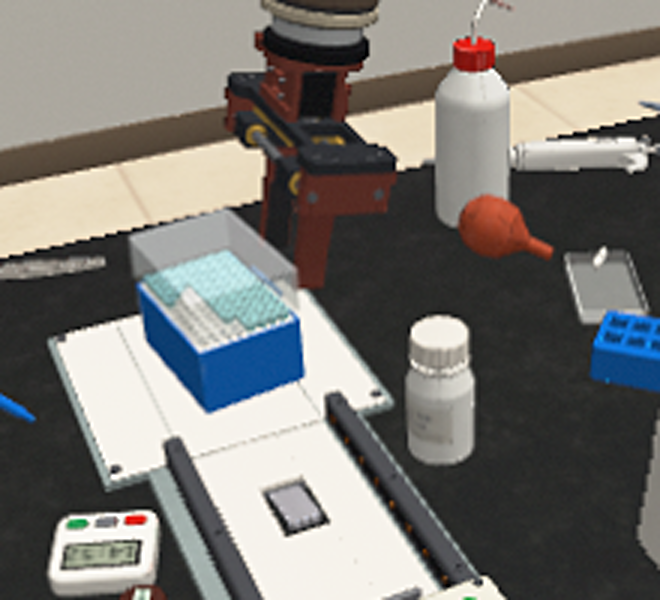

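```bash
python3 -m handwheel '[[-0.004,0,-0.002,0,0.01,0,0.7],[-0.003,0,-0.002,0,0,0,0.7],[-0.002,0,-0.002,0,0,0,0.7],[0,0,0,0,0,0,0.7]]'
python3 -m handwheel '[[0.01,0,0,0,0,0,0.7],[0.02,0,0,0,0,0,0.7],[0.025,0,0.02,0,0,0,0.7],[0,0.0,0.05,0,0,0,0.7],[0,0.02,0.05,0,0,0.1,0.6],[0,0.04,0.02,0,-0.05,0.1,0.6],[0,0.045,0,0,-0.05,0.1,0.6],[0,0.045,0,0,-0.05,0.1,0.6],[0,0,0,0,-0.05,0.1,0.6]]'
python3 - <<'E'
from fit import *
from station import cams
f=cams.grab_frame("top"); pickle.dump(f,open("top2.pkl","wb"))
overlay(f,[],(145,190,305,340),4,"pics/t2.png")
f=cams.grab_frame("side")
overlay(f,[],(140,100,360,300),3,"pics/s3.png")
E
```

```text
time_s: 4.75
tcp_pos: [552.3, 173.3, 41.5]
orientation: [-3.135, 0.19, 0.014]
contact_force: [1.8, 0.4, 1.5]
opening: 61.6
time_s: 5.65
tcp_pos: [606.3, 324.0, 180.9]
orientation: [3.082, 0.012, 0.515]
contact_force: [-0.3, 0.5, -1.7]
opening: 52.7
```

View pics/t2.png

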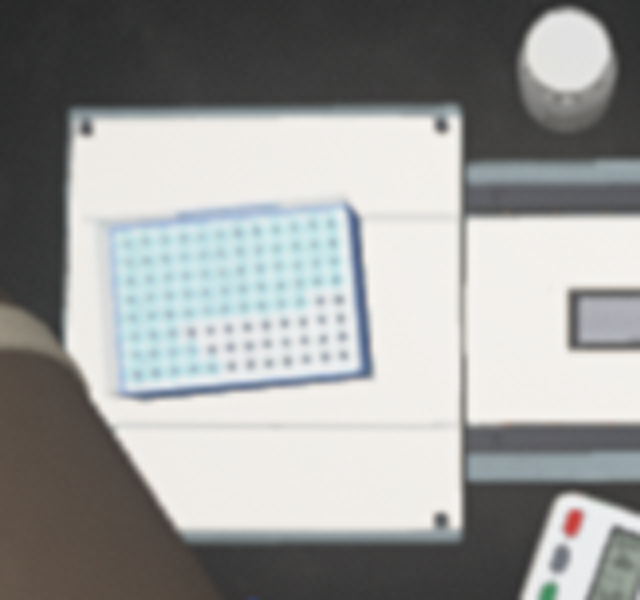

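View pics/s3.png

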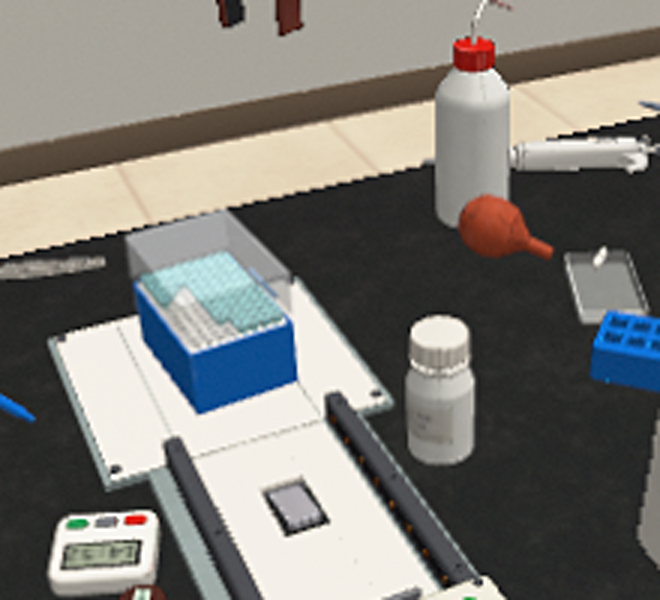

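```bash
cat > m.py <<'E'
from fit import *
T=[499.5,41.2,-1.560]
def meas(fn,C,sc,off,z=64):
    f=pickle.load(open(fn,"rb"))
    W=unproj(f,np.array(C)/sc+off-.5+.5/sc,z);t=inv2(T,W)
    d=(t[1]-t[0]+t[2]-t[3]);c=t.mean(0)
    print("corners",t[:,:2].round(1).tolist(),"centre",c.round(1),"head",np.arctan2(d[1],d[0]).round(3))
    b=[W.mean(0)[0],W.mean(0)[1],T[2]+np.pi/2+np.arctan2(d[1],d[0])]
    q,r=fit(f,boxmodel(),b,w=2);print("fit",inv2(T,[[q[0],q[1],0]]).round(1),"head",(q[2]-T[2]-np.pi/2).round(3),r,"world",q.round(3))
    return f,q
E
python3 - <<'E'
from m import *
f,q=meas("top2.pkl",[[110,226],[349,203],[370,374],[124,393]],4,[145,190])
overlay(f,[(boxmodel(),q,(0,0,255))],(160,230,250,300),8,"pics/b2.png")
E
```

```text
corners [[-198.7, 42.3], [-82.3, 52.9], [-71.7, -29.3], [-190.1, -38.3]] centre [-135.7    6.9   64. ] head 0.083
fit [[-133.3    6.4    0. ]] head 0.097 [np.float64(-0.28), np.float64(-1.76), np.float64(-0.22), np.float64(-1.24)] world [5.04471e+02 1.74559e+02 1.08000e-01]
```

View pics/b2.png

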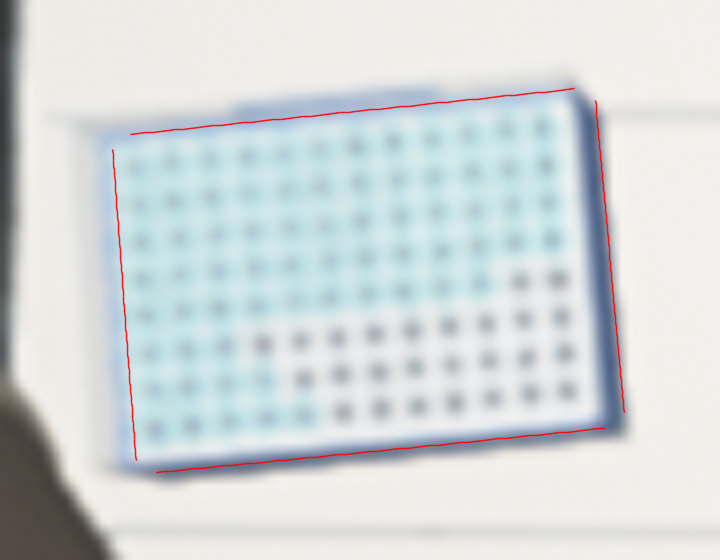

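Run:
```python
from fit import *
f=pickle.load(open("side1.pkl","rb"))
R=Ro.from_euler('xyz',[-3.14,.2,.015]).as_matrix();t=np.array([616.4,171.3,37.9])
L=[]
for sy in(1,-1):
  for y in (30.7,44.2):
    L.append(np.array([[-10,sy*y,0],[10,sy*y,0],[10,sy*y,-40],[-10,sy*y,-40],[-10,sy*y,0]])@R.T+t)
overlay(f,[([l],[0,0,0],(0,255,0)) for l in L],(230,100,320,210),7,"pics/tip1.png")
```

```text
(no output)
```

View pics/tip1.png

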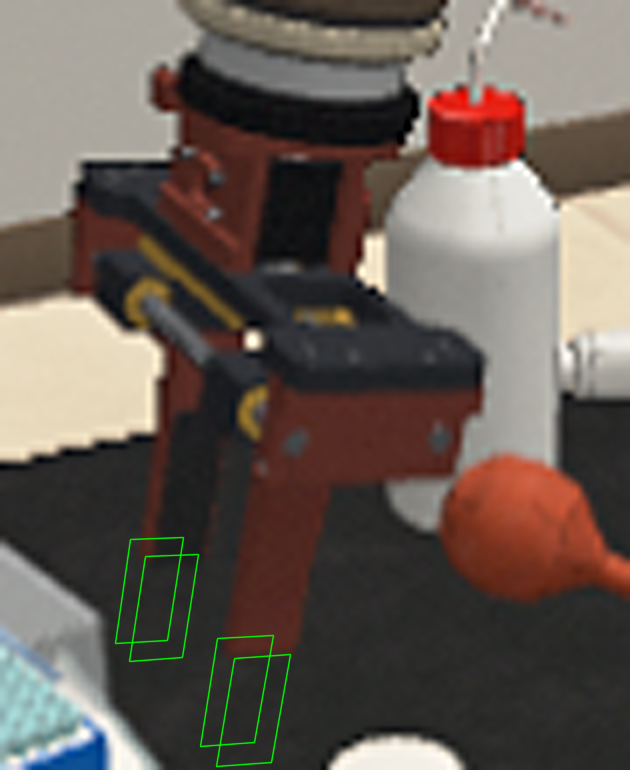

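```bash
cat > tip.py <<'E'
from fit import *
from station import cams,monitor
import sys
o=monitor.get_obs();print(o['tcp_pos'].round(1),o['orientation'].round(3),o['opening'],o['time_s'],o['contact_force'].round(1))
f=cams.grab_frame("side")
o2=monitor.get_obs();print(o2['tcp_pos'].round(1),o2['time_s'])
R=Ro.from_euler('xyz',o['orientation']).as_matrix();t=np.array(o['tcp_pos'])
L=[];w=o['opening']/2
for sy in(1,-1):
  for y in (w,w+13.5):
    L.append(np.array([[-10,sy*y,0],[10,sy*y,0],[10,sy*y,-40],[-10,sy*y,-40],[-10,sy*y,0]])@R.T+t)
pickle.dump(f,open(sys.argv[1]+".pkl","wb"))
u=proj(f,t)[0].astype(int);print(u)
x0,y0=np.clip(u-[55,60],0,[450,310])
overlay(f,[([l],[0,0,0],(0,255,0)) for l in L],(x0,y0,x0+110,y0+110),6,f"pics/{sys.argv[1]}.png")
E
python3 tip.py tip2
```

```text
[606.8 318.1 181.2] [3.079 0.015 0.509] 52.68142495160771 5.75 [-0.2 -0.5 -0.2]
[608.2 315.4 180.9] 5.8
[228 123]
```

View pics/tip2.png

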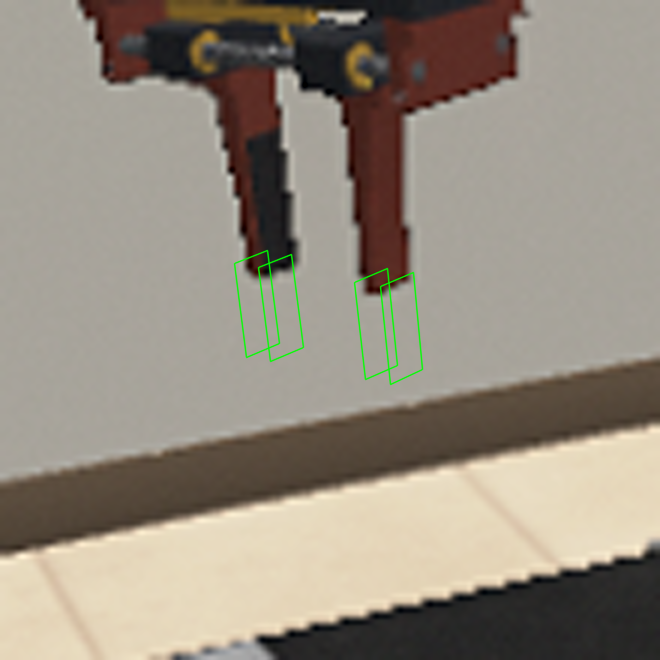

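Run:
```python
from fit import *
for fn,ori,t,w,off,sc,tips in (("side1.pkl",[-3.14,.2,.015],[616.4,171.3,37.9],30.7,(230,100),7,[(265,650)]),("tip2.pkl",[3.079,.015,.509],[606.8,318.1,181.2],26.3,(173,63),6,[(388,286),(272,270)])):
    f=pickle.load(open(fn,"rb"));R=Ro.from_euler('xyz',ori).as_matrix()
    for d in (0,30,35,40,45):
        P=np.array([[0,s*(w+7),-d] for s in(1,-1)])@R.T+t
        print(fn,d,((proj(f,P)-off+.5)*sc-.5).round(0).tolist(),tips)
```

```text
side1.pkl 0 [[236.0, 754.0], [148.0, 650.0]] [(265, 650)]
side1.pkl 30 [[249.0, 674.0], [160.0, 573.0]] [(265, 650)]
side1.pkl 35 [[252.0, 660.0], [162.0, 559.0]] [(265, 650)]
side1.pkl 40 [[254.0, 647.0], [164.0, 546.0]] [(265, 650)]
side1.pkl 45 [[256.0, 633.0], [166.0, 533.0]] [(265, 650)]
tip2.pkl 0 [[394.0, 374.0], [274.0, 352.0]] [(388, 286), (272, 270)]
tip2.pkl 30 [[386.0, 302.0], [265.0, 282.0]] [(388, 286), (272, 270)]
tip2.pkl 35 [[385.0, 289.0], [264.0, 270.0]] [(388, 286), (272, 270)]
tip2.pkl 40 [[384.0, 277.0], [262.0, 258.0]] [(388, 286), (272, 270)]
tip2.pkl 45 [[382.0, 265.0], [261.0, 246.0]] [(388, 286), (272, 270)]
```

```bash
python3 -m handwheel '[[0,-0.03,0,0.01,0.05,-0.1,0.7],[0,-0.03,0,0.01,0.05,-0.1,0.7],[0,-0.03,0,0.01,0.05,-0.1,0.7],[0,-0.03,0,0.01,0.05,-0.1,0.7],[0,-0.02,0,0.01,0.04,-0.1,0.7],[0,0,0,0,0,0,0.7]]'
```

```text
time_s: 6.4
tcp_pos: [610.2, 157.7, 178.2]
orientation: [-3.099, 0.256, -0.042]
contact_force: [-0.4, -0.5, -0.2]
opening: 61.3
```

```bash
python3 -m handwheel '[[-0.002,0.008,-0.04,-0.02,0,0.03,0.7],[0,0.008,-0.04,-0.02,0,0.03,0.7],[0,0,-0.035,0,0,0,0.7],[0,0,-0.025,0,0,0,0.7],[0,0,-0.015,0,0,0,0.7],[0,0,0,0,0,0,0.7]]'; python3 tip.py tip3
```

```text
time_s: 7.0
tcp_pos: [611.4, 163.7, 16.7]
orientation: [3.137, 0.26, -0.015]
contact_force: [-0.9, -0.4, 0.3]
opening: 61.5
[611.4 163.7  16.7] [ 3.137  0.26  -0.015] 61.49995033005831 7.0 [-0.9 -0.4  0.3]
[612.1 163.9  17.9] 7.05
[256 209]
```

View pics/tip3.png

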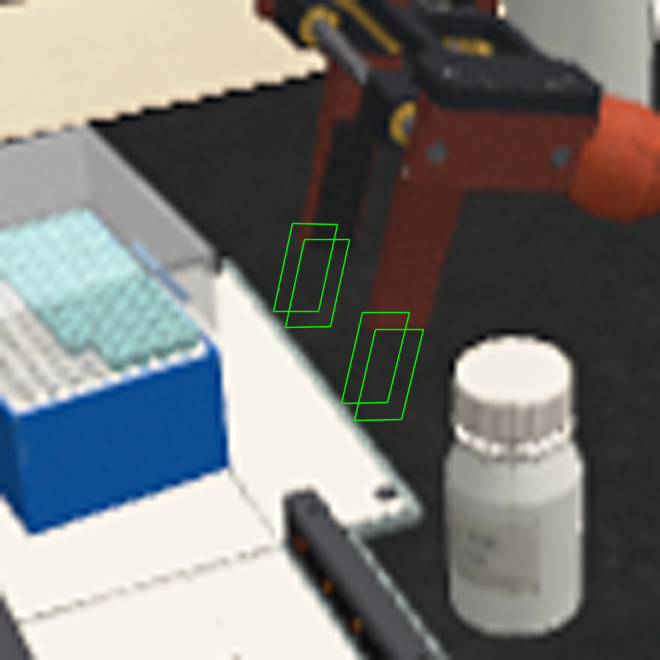

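```bash
python3 -m handwheel '[[-0.02,0.009,0,0,0,0.013,0.7],[-0.018,0,-0.001,0,0,0.013,0.7],[-0.012,0,-0.001,0,0,0,0.7],[-0.004,0,-0.001,0,0,0,0.7],[-0.003,0,-0.001,0,0,0,0.7],[0,0,0,0,0,0,0.7]]'
```

```text
time_s: 7.65
tcp_pos: [560.4, 173.5, 22.3]
orientation: [3.14, 0.247, 0.007]
contact_force: [0.8, -0.0, 0.6]
opening: 61.0
```

```bash
python3 -m handwheel '[[-0.003,0,-0.006,0,0.003,0.003,0.7],[-0.004,0,-0.003,0,0,0,0.7],[-0.004,0,-0.002,0,0,0,0.7],[-0.004,0,-0.001,0,0,0,0.7],[-0.003,0,-0.001,0,0,0,0.7],[0,0,0,0,0,0,0.7]]'; python3 tip.py tip4
```

```text
time_s: 8.25
tcp_pos: [545.2, 172.9, 9.0]
orientation: [3.14, 0.244, 0.008]
contact_force: [0.9, 0.3, 0.3]
opening: 61.3
[545.2 172.9   9. ] [3.14  0.244 0.008] 61.29962889194278 8.25 [0.9 0.3 0.3]
[545.1 172.9   9. ] 8.3
[229 216]
```

View pics/tip4.png

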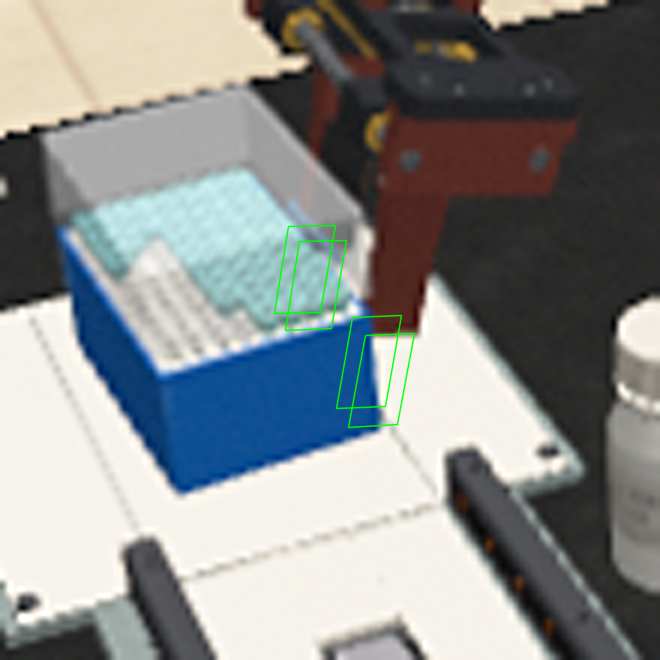

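```bash
python3 -m handwheel '[[-0.003,0,0,0,0,0.003,0.7],[-0.002,0,0,0,0,0,0.7],[0,0,0,0,0,0,0.7]]'
python3 -m handwheel '[[0.01,0,0,0,0,0,0.7],[0.02,0,0,0,0,0,0.7],[0.03,0,0.02,0,0,0,0.7],[0.02,0,0.05,0,0,0,0.5],[0.0,0.02,0.05,0,-0.05,0.1,0.5],[0,0.035,0.04,0,-0.05,0.12,0.5],[0,0.035,0.01,0,-0.05,0.12,0.5],[0,0.035,0,0,-0.05,0.12,0.5],[0,0.02,0,0,-0.04,0.12,0.5],[0,0,0,0,0,0,0.5]]'
python3 - <<'E'
from fit import *
from station import cams
f=cams.grab_frame("top"); pickle.dump(f,open("top3.pkl","wb"))
overlay(f,[],(160,230,250,305),8,"pics/t3.png")
E
```

```text
time_s: 8.6
tcp_pos: [539.8, 172.6, 9.0]
orientation: [3.14, 0.244, 0.011]
contact_force: [1.3, 0.1, 0.2]
opening: 61.1
time_s: 9.6
tcp_pos: [620.5, 321.3, 182.6]
orientation: [3.069, 0.017, 0.599]
contact_force: [0.1, 0.6, -0.0]
opening: 44.0
```

View pics/t3.png

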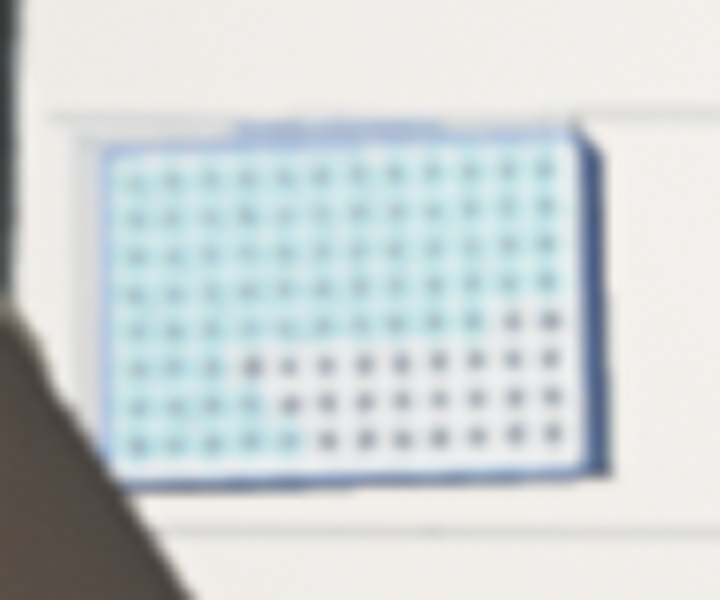

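Run:
```python
from m import *
f,q=meas("top3.pkl",[[100,148],[578,128],[588,470],[108,486]],8,[160,230])
# corrugation: well rows slope
P=unproj(f,np.array([[135,181],[545,168]])/8+[160,230],64);d=inv2(T,P);print(np.arctan2(*(d[1]-d[0])[1::-1]))
P=unproj(f,np.array([[135,445],[553,439]])/8+[160,230],64);d=inv2(T,P);print(np.arctan2(*(d[1]-d[0])[1::-1]))
# lane lines y
print(inv2(T,unproj(f,[[300,244],[300,296.]],10)))
for x in(150,-20): print(proj(f,T2(T,[[x,52.5,10],[x,-52.5,35],[x,0,10]])))
```

```text
corners [[-198.7, 38.5], [-82.3, 42.9], [-79.4, -39.2], [-195.0, -43.0]] centre [-138.8   -0.2   64. ] head 0.035
fit [[-134.9   -2.6    0. ]] head 0.026 [np.float64(-0.51), np.float64(-0.03), np.float64(-0.48), np.float64(-0.21)] world [4.95429e+02 1.76094e+02 3.70000e-02]
0.02766347331003714
0.013970924236352511
[[ 50.53140386  51.52499825  10.        ]
 [ 49.34866783 -52.99715315  10.        ]]
[[349.09243136 243.09835526]
 [351.86094663 294.90542997]
 [349.74467723 269.02143557]]
[[265.13018371 243.77587911]
 [264.78865717 295.63341689]
 [265.18704189 269.71313216]]
```

```bash
python3 -m handwheel '[[-0.015,0,0,0,0,0.13,0.5],[-0.015,0,0,0,0,0.13,0.5],[-0.015,-0.005,0,0,0,0.13,0.5],[-0.015,-0.005,0,0,0,0.13,0.5],[-0.015,-0.005,0,-0.05,0,0.13,0.5],[-0.015,-0.005,0,-0.05,0,0.13,0.5],[-0.015,-0.005,0,-0.05,0,0.1,0.5],[-0.015,-0.005,0,-0.05,0,0.08,0.5],[0,0,0,-0.02,0,0,0.5],[0,0,0,0,0,0,0.5]]'
```

```text
time_s: 10.65
tcp_pos: [508.4, 262.5, 176.5]
orientation: [3.03, 0.259, 1.523]
contact_force: [-0.3, 0.2, -0.3]
opening: 44.3
```

```bash
cat > g.py <<'E'
from h import *
from station import monitor
import sys
o=monitor.get_obs();T=[499.5,41.2,-1.560]
A=Ro.from_euler('xyz',o['orientation']);B=Ro.from_euler('xyz',[np.pi,.25,1.582])
print("rotvec",(B*A.inv()).as_rotvec().round(3),"tcp",o['tcp_pos'].round(1),"track",inv2(T,[o['tcp_pos']]).round(1),"F",o['contact_force'].round(1),"t",o['time_s'])
E
python3 g.py
```

```text
rotvec [0.011 0.108 0.031] tcp [508.4 262.5 176.5] track [[-221.2   11.3  176.5]] F [-0.3  0.2 -0.3] t 10.65
```

```bash
python3 -m handwheel '[[-0.006,0.006,0,0.005,0.054,0.015,0.5],[-0.005,0.006,0,0.005,0.054,0.015,0.5],[0,0,0,0,0,0,0.5]]'; python3 g.py
```

```text
time_s: 10.95
tcp_pos: [500.8, 271.4, 175.8]
orientation: [-3.138, 0.251, 1.567]
contact_force: [0.3, 0.0, 0.2]
opening: 43.8
rotvec [ 0.001 -0.004  0.016] tcp [500.8 271.4 175.8] track [[-230.1    3.8  175.8]] F [0.3 0.  0.2] t 10.95
```

```bash
python3 -m handwheel '[[-0.003,0,-0.04,0,0,0.016,0.5],[0,0,-0.04,0,0,0,0.5],[0,0,-0.035,0,0,0,0.5],[0,0,-0.025,0,0,0,0.5],[0,0,-0.015,0,0,0,0.5],[0,0,0,0,0,0,0.5]]'; python3 g.py; python3 tip.py tip5
```

```text
time_s: 11.55
tcp_pos: [504.8, 265.8, 15.3]
orientation: [3.135, 0.249, 1.555]
contact_force: [0.3, -0.0, -0.4]
opening: 43.8
rotvec [-0.001  0.007  0.025] tcp [504.8 265.8  15.3] track [[-224.5    7.7   15.3]] F [ 0.3 -0.  -0.4] t 11.55
[504.8 265.8  15.3] [3.135 0.249 1.555] 43.776738934683166 11.55 [ 0.3 -0.  -0.4]
[505.3 266.2  16.4] 11.6
[201 199]
```

View pics/tip5.png

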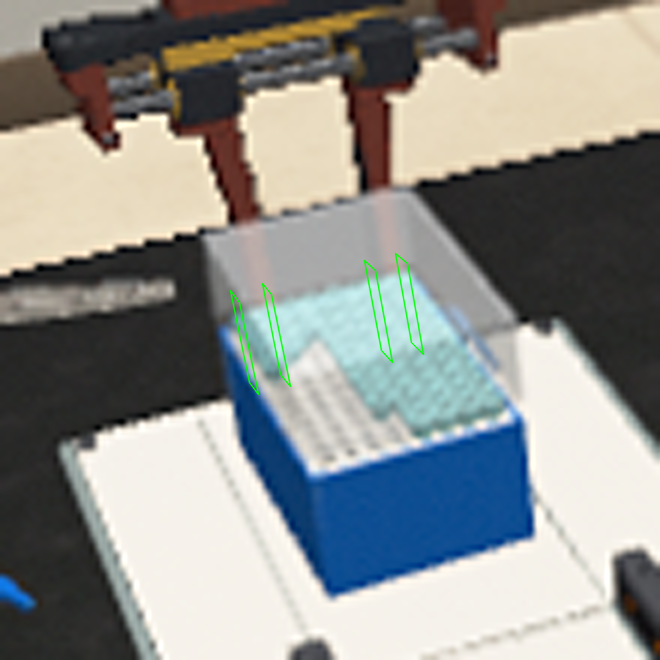

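```bash
python3 -m handwheel '[[-0.004,0,-0.001,0,0.003,0.012,0.5],[-0.003,-0.005,-0.001,0,0.003,0.012,0.5],[0,-0.01,0,0,0,0,0.5],[0,0,0,0,0,0,0.5]]'; python3 g.py
```

```text
time_s: 12.0
tcp_pos: [500.1, 251.5, 18.5]
orientation: [3.134, 0.245, 1.58]
contact_force: [-1.5, -0.6, -0.2]
opening: 43.8
rotvec [-0.005  0.007  0.   ] tcp [500.1 251.5  18.5] track [[-210.3    2.9   18.5]] F [-1.5 -0.6 -0.2] t 12.0
```

```bash
python3 -m handwheel '[[-0.001,-0.005,-0.003,0,0,0,0.5],[-0.001,-0.005,-0.002,0,0,0,0.5],[0,-0.006,-0.001,0,0,0,0.5],[0,-0.006,0,0,0,0,0.5],[0,-0.006,0,0,0,0,0.5],[0,-0.006,0,0,0,0,0.5],[0,-0.006,0,0,0,0,0.5],[0,-0.004,0,0,0,0,0.5],[0,0,0,0,0,0,0.5]]'; python3 g.py
python3 - <<'E'
from fit import *
from station import cams
f=cams.grab_frame("top"); pickle.dump(f,open("top4.pkl","wb"))
overlay(f,[],(150,205,310,325),5,"pics/t4.png")
f=cams.grab_frame("side")
overlay(f,[],(140,130,360,310),3.5,"pics/s4.png")
E
```

```text
time_s: 12.9
tcp_pos: [499.4, 206.6, 14.1]
orientation: [3.13, 0.239, 1.579]
contact_force: [0.3, 1.5, 1.5]
opening: 44.1
rotvec [-0.011  0.012 -0.   ] tcp [499.4 206.6  14.1] track [[-165.4    1.6   14.1]] F [0.3 1.5 1.5] t 12.9
```

View pics/t4.png

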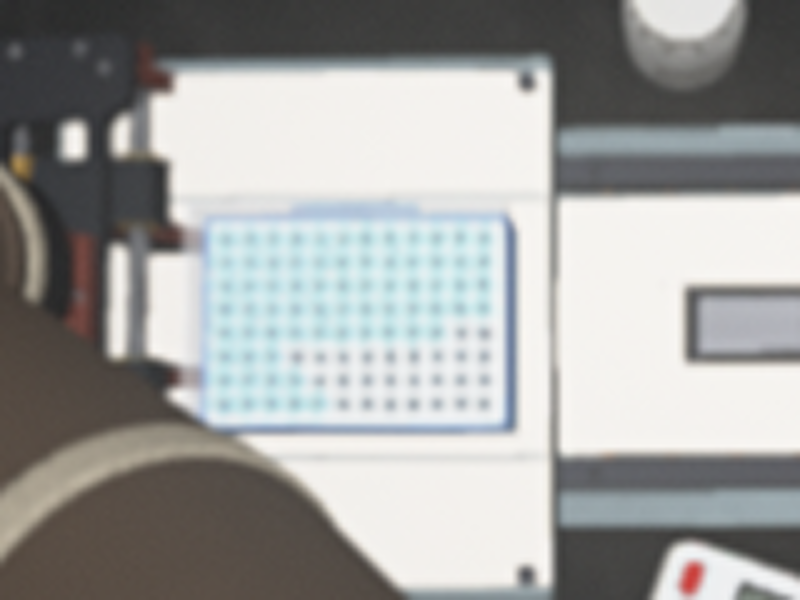

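View pics/s4.png

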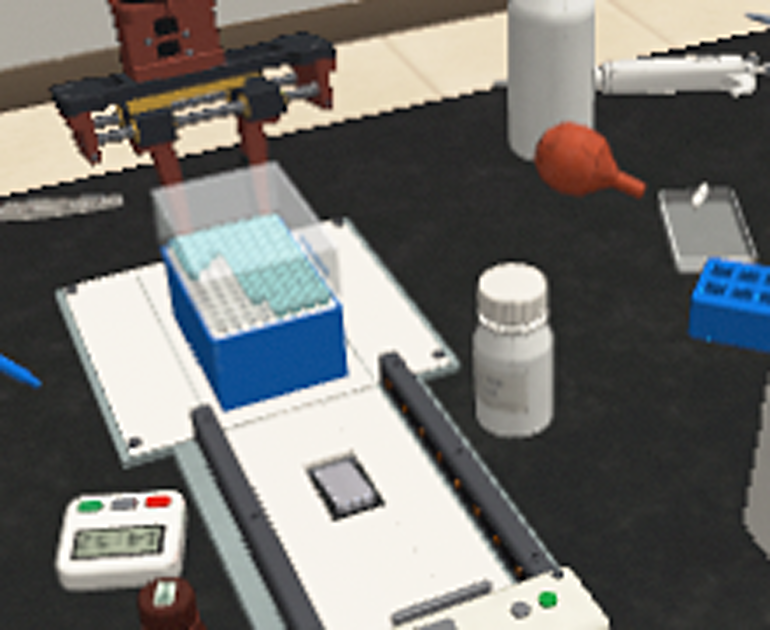

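Run:
```python
from m import *
f,q=meas("top4.pkl",[[204,217],[506,216],[509,426],[206,428]],5,[150,205])
for z,pts in((10,[[600,193],[600,458],[780,194],[780,460]]),): print(inv2(T,unproj(f,np.array(pts)/5+[150,205],z)).round(1))
```

```text
corners [[-162.7, 38.5], [-45.6, 38.3], [-44.4, -42.1], [-160.6, -42.7]] centre [-103.3   -2.    64. ] head 0.002
fit [[-103.8   -3.9    0. ]] head -0.013 [np.float64(0.54), np.float64(-0.01), np.float64(0.99), np.float64(-0.07)] world [ 4.94449e+02  1.44938e+02 -2.00000e-03]
[[-10.1  52.8  10. ]
 [-10.5 -53.8  10. ]
 [ 62.7  51.8  10. ]
 [ 61.3 -55.1  10. ]]
```

```bash
python3 -m handwheel '[[0,-0.006,0,-0.003,0.003,0,0.5],[0,-0.01,0,-0.003,0.003,0,0.5],[0,-0.01,0,-0.003,0.003,0,0.5],[0,-0.01,0,0,0,0,0.5],[0,-0.01,0,0,0,0,0.5],[0,-0.01,0,0,0,0,0.5],[0,-0.008,0,0,0,0,0.5],[0,-0.004,0,0,0,0,0.5],[0,0,0,0,0,0,0.5]]'; python3 g.py
python3 - <<'E'
from fit import *
from station import cams
f=cams.grab_frame("top"); pickle.dump(f,open("top5.pkl","wb"))
overlay(f,[],(180,210,340,330),5,"pics/t5.png")
f=cams.grab_frame("side")
overlay(f,[],(140,130,360,310),3.5,"pics/s5.png")
E
```

```text
time_s: 13.9
tcp_pos: [498.7, 131.7, 13.7]
orientation: [3.141, 0.25, 1.581]
contact_force: [0.6, 1.2, 0.3]
opening: 44.0
rotvec [-0.     0.001  0.   ] tcp [498.7 131.7  13.7] track [[-90.5   0.2  13.7]] F [0.6 1.2 0.3] t 13.9
```

View pics/t5.png

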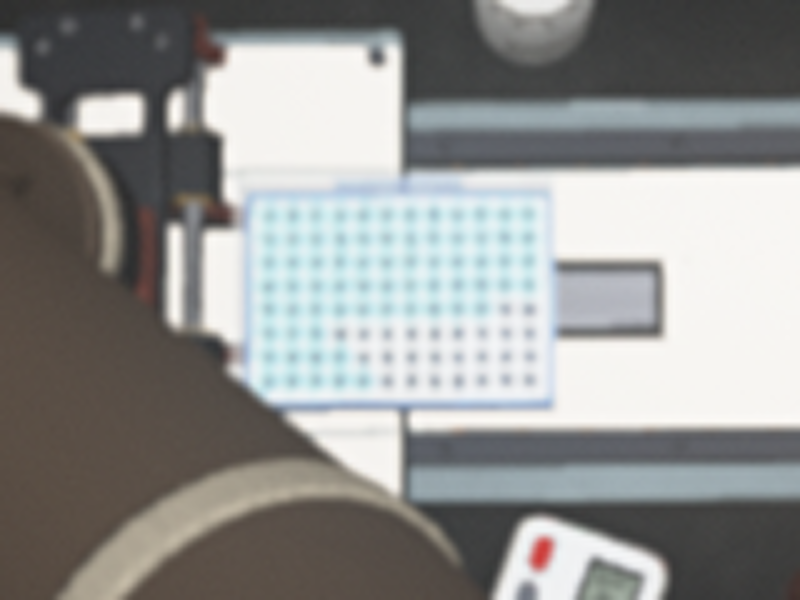

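View pics/s5.png

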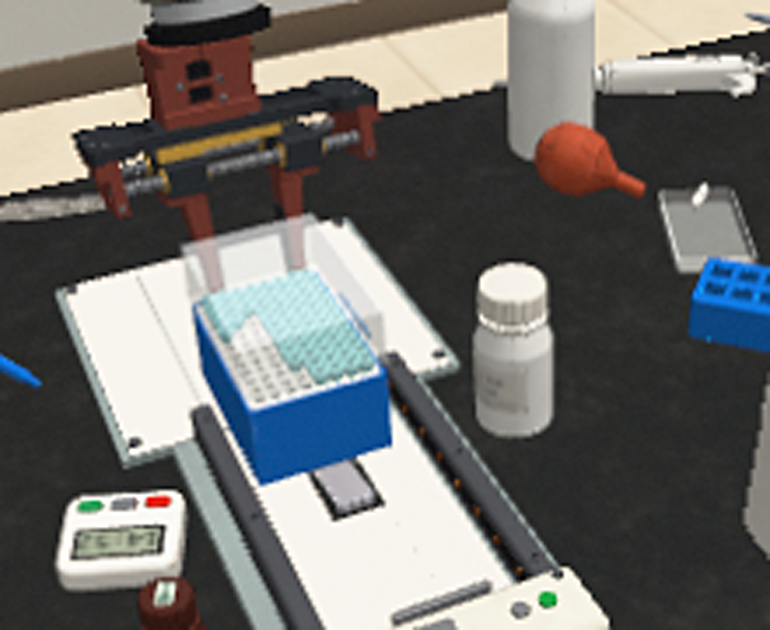

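Run:
```python
from m import *
f,q=meas("top5.pkl",[[249,191],[551,189],[552,403],[250,404]],5,[180,210])
print(inv2(T,unproj(f,np.array([[450,165],[790,168]])/5+[180,210],10)).round(1),inv2(T,unproj(f,np.array([[450,430],[790,431]])/5+[180,210],35)).round(1))
P=inv2(T,unproj(f,np.array([[270,215],[528,215],[528,380],[270,382]])/5+[180,210],64));print(P.round(1))
```

```text
corners [[-86.9, 38.6], [29.3, 38.6], [29.0, -43.2], [-86.0, -43.1]] centre [-28.6  -2.3  64. ] head -0.0
fit [[-29.2  -3.9   0. ]] head -0.021 [np.float64(-0.25), np.float64(-0.05), np.float64(-0.49), np.float64(0.04)] world [ 4.95288e+02  7.03650e+01 -1.00000e-02]
[[-10.1  54.   10. ]
 [127.5  51.7  10. ]] [[ -9.8 -53.3  35. ]
 [122.8 -54.7  35. ]]
[[-78.   28.5  64. ]
 [ 21.2  27.8  64. ]
 [ 20.7 -35.2  64. ]
 [-77.6 -35.5  64. ]]
```

```bash
python3 -m handwheel '[[0,-0.006,0,0,0,0,0.5],[0,-0.01,0,0,0,0,0.5],[0,-0.01,0,0,0,0,0.5],[0,-0.01,0,0,0,0,0.5],[0,-0.01,0,0,0,0,0.5],[0,-0.01,0,0,0,0,0.5],[0,-0.01,0,0,0,0,0.5],[0,-0.01,0,0,0,0,0.5],[0,-0.004,0,0,0,0,0.5],[0,0,0,0,0,0,0.5]]'; python3 g.py
python3 - <<'E'
from fit import *
from station import cams
f=cams.grab_frame("top"); pickle.dump(f,open("top6.pkl","wb"))
overlay(f,[],(220,210,380,330),5,"pics/t6.png")
f=cams.grab_frame("side")
overlay(f,[],(140,160,360,350),3.5,"pics/s6.png")
E
```

```text
time_s: 15.0
tcp_pos: [498.1, 45.5, 13.7]
orientation: [3.141, 0.249, 1.582]
contact_force: [0.4, 1.9, 0.1]
opening: 43.6
rotvec [-0.001  0.    -0.   ] tcp [498.1  45.5  13.7] track [[-4.3 -1.3 13.7]] F [0.4 1.9 0.1] t 15.0
```

View pics/t6.png

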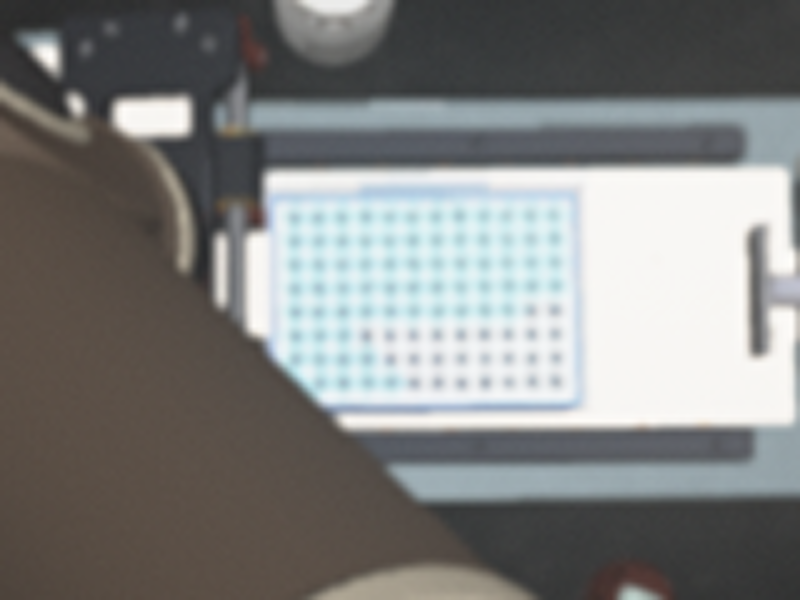

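View pics/s6.png

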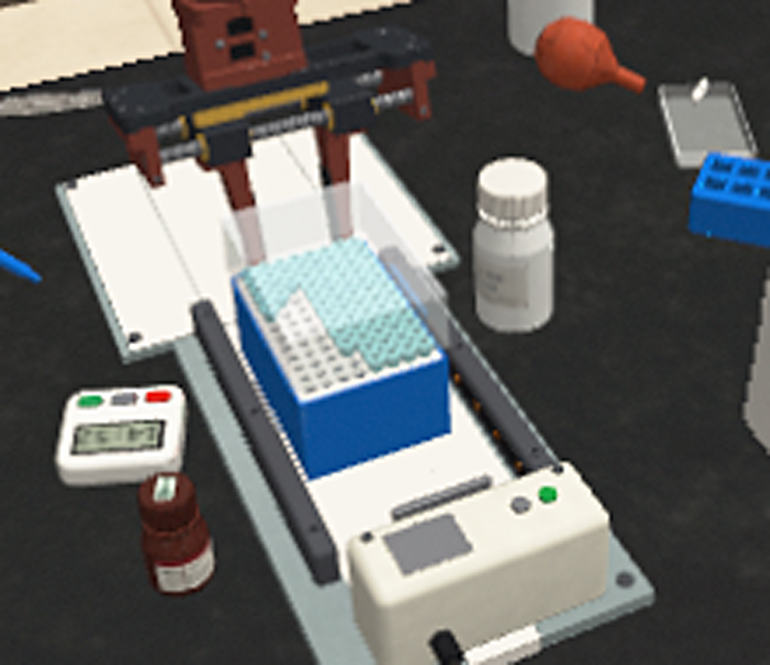

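The box is square and clear of both rails. The gripper's outer ear is nearing the white bottle, so I check its clearance before going on.

Run:
```python
from fit import *
from station import cams,finder
t=pickle.load(open("top6.pkl","rb"));s=cams.grab_frame("side");tf=cams.grab_frame("top")
for n,f in(("top",tf),("side",s)):
    print(n,[ (np.array(r['rect'])*[560,420,560,420]).round(1).tolist()+[r['confidence']] for r in finder.look_for("pe_bottle_100",f)[:2]])
ut,us=np.array([272.4,221.]),np.array([260,193.4])
r=least_squares(lambda P:np.r_[(proj(t,P)-ut)[0],(proj(s,P)-us)[0]],[590,60,110]);print(r.x,r.cost)
print("bottle top centre", unproj(t,[[286.5,209.5]],98))
f0=pickle.load(open("top0.pkl","rb"))
g=cv2.resize(f0['pixels'][180:240,260:320,::-1],None,fx=8,fy=8);cv2.imwrite("pics/bot.png",g)
for z in(95,98): print(proj(f0,[[620,20,z]]))
```

```text
top [[273.9, 192.8, 299.1, 224.7, 0.9]]
side [[273.1, 204.3, 295.3, 257.1, 0.64], [152.8, 196.1, 326.3, 404.8, 0.17]]
[577.00823549  44.6852053  134.12506244] 0.5046863946753642
bottle top centre [[606.09730641  18.86171592  98.        ]]
[[285.91018431 202.55467728]]
[[285.91209627 202.24409209]]
```

View pics/bot.png

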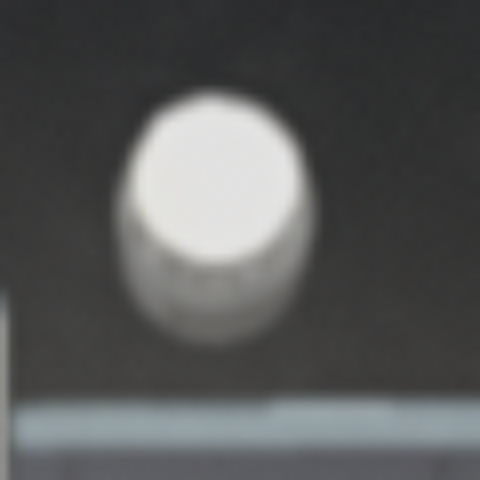

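```bash
python3 -m handwheel '[[0,-0.006,0,0,0,0,0.5],[0,-0.01,0,0,0,0,0.5],[0,-0.01,0,0,0,0,0.5],[0,-0.01,0,0,0,0,0.5],[0,-0.01,0,0,0,0,0.5],[0,-0.008,0,0,0,0,0.5],[0,-0.004,0,0,0,0,0.5],[0,0,0,0,0,0,0.5]]'; python3 g.py
python3 - <<'E'
from fit import *
from station import cams
f=cams.grab_frame("top"); pickle.dump(f,open("top7.pkl","wb"))
overlay(f,[],(250,210,410,330),5,"pics/t7.png")
f=cams.grab_frame("side")
overlay(f,[],(140,160,360,350),3.5,"pics/s7.png")
E
```

```text
time_s: 16.1
tcp_pos: [498.0, -15.9, 13.6]
orientation: [3.141, 0.248, 1.584]
contact_force: [0.5, 2.2, -0.5]
opening: 44.2
rotvec [-0.002  0.    -0.002] tcp [498.  -15.9  13.6] track [[57.1 -2.2 13.6]] F [ 0.5  2.2 -0.5] t 16.1
```

View pics/t7.png

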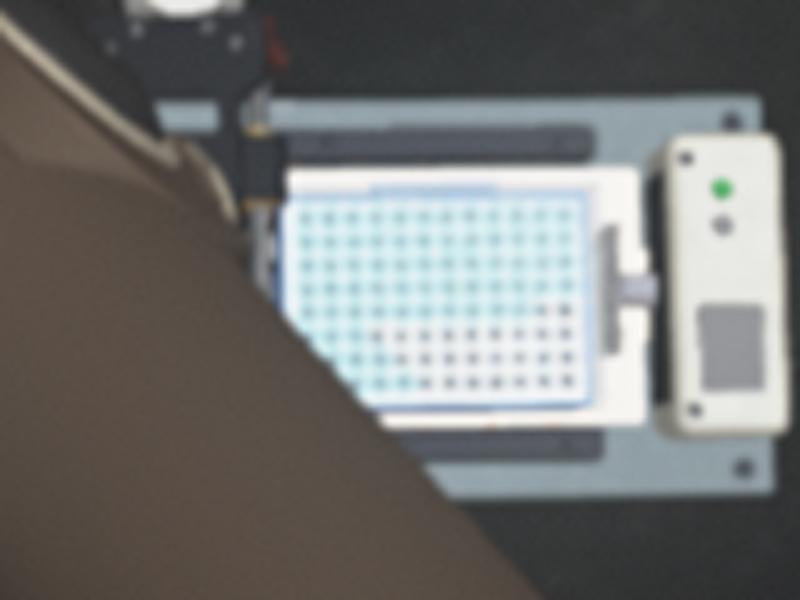

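View pics/s7.png

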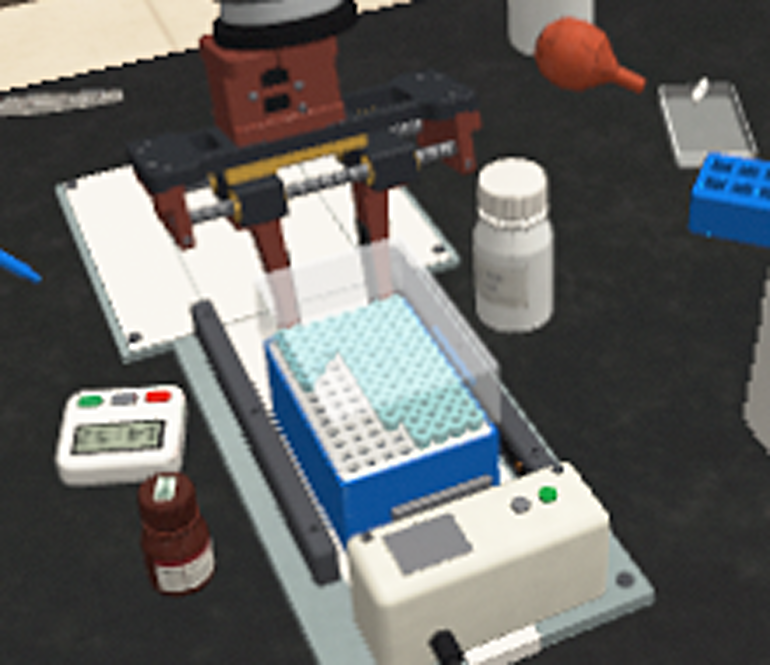

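```bash
python3 -m handwheel '[[0,-0.004,0,0,0,0,0.5],[0,-0.004,0,0,0,0,0.5],[0,-0.004,0,0,0,0,0.5],[0,-0.003,0,0,0,0,0.5],[0,0,0,0,0,0,0.5]]'; python3 g.py
python3 - <<'E'
from fit import *
from station import cams
f=cams.grab_frame("top"); pickle.dump(f,open("top8.pkl","wb"))
overlay(f,[],(250,210,410,330),5,"pics/t8.png")
E
```

```text
time_s: 16.7
tcp_pos: [498.4, -28.8, 13.6]
orientation: [3.14, 0.245, 1.588]
contact_force: [-0.4, 1.0, 0.4]
opening: 43.9
rotvec [-0.005  0.001 -0.006] tcp [498.4 -28.8  13.6] track [[70.  -1.9 13.6]] F [-0.4  1.   0.4] t 16.7
```

View pics/t8.png

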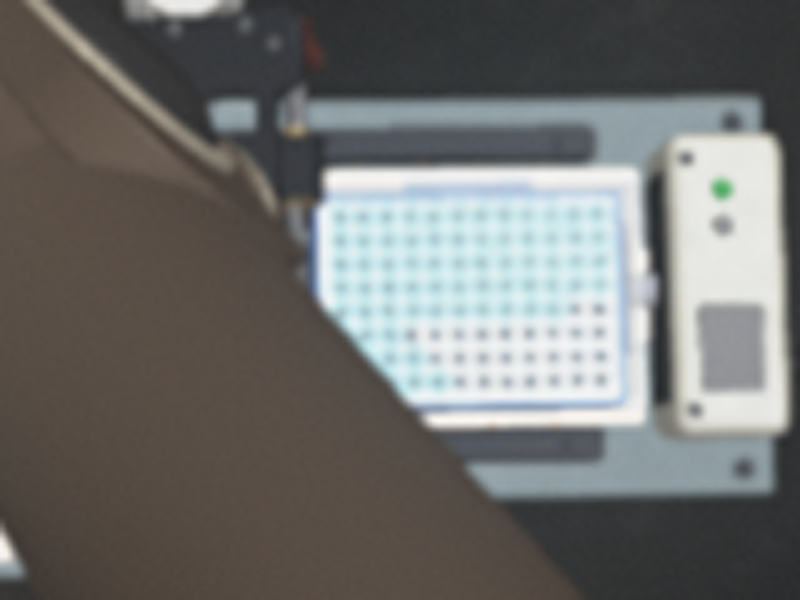

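```bash
python3 -m handwheel '[[0,-0.003,0,0,0,0,0.5],[0,-0.002,0,0,0,0,0.5],[0,0,0,0,0,0,0.5],[0,0,0,0,0,0,0.5]]'; python3 g.py
python3 - <<'E'
from m import *
from station import cams
f=cams.grab_frame("top"); pickle.dump(f,open("top9.pkl","wb"))
overlay(f,[],(310,235,400,305),8,"pics/t9.png")
E
```

```text
time_s: 17.15
tcp_pos: [498.6, -32.5, 13.6]
orientation: [3.14, 0.244, 1.589]
contact_force: [0.1, 3.1, 1.1]
opening: 43.7
rotvec [-0.006  0.002 -0.007] tcp [498.6 -32.5  13.6] track [[73.7 -1.7 13.6]] F [0.1 3.1 1.1] t 17.15
```

View pics/t9.png

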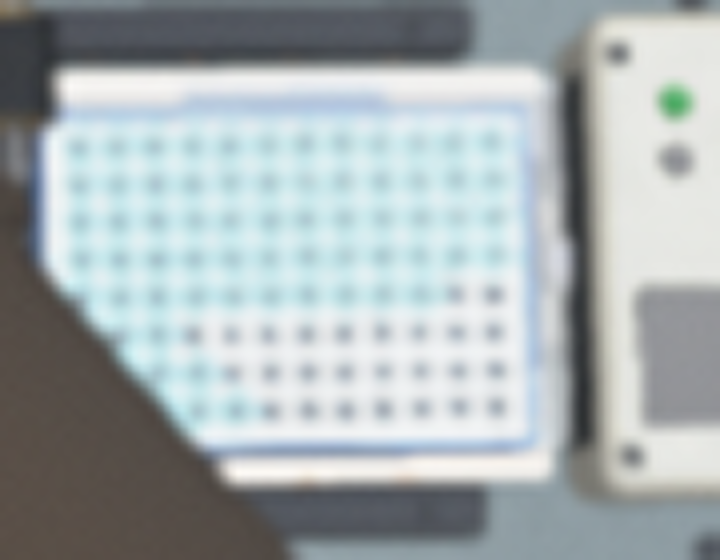

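Run:
```python
from m import *
f=pickle.load(open("top9.pkl","rb"))
print(inv2(T,unproj(f,np.array([[528,108],[535,443],[42,130],[70,145],[495,142]])/8+[310,235]-.44,64)).round(1))
p,r=fit(f,lanemodel()[2:4],T,w=3);print(p,r)
f0=pickle.load(open("top0.pkl","rb"));print(fit(f0,[lanemodel()[2],lanemodel()[3]],T,w=3))
```

```text
[[194.5  35.8  64. ]
 [193.7 -44.5  64. ]
 [ 77.3  31.6  64. ]
 [ 83.9  28.   64. ]
 [186.3  27.7  64. ]]
[497.78299626  40.80046249  -1.55604007] [np.float64(0.01), np.float64(-0.0)]
(array([497.80417301,  40.79836269,  -1.55624416]), [np.float64(-0.0), np.float64(-0.0)])
```

```bash
python3 -m handwheel '[[0,0.004,0,0,0,0,0.5],[0,0.006,0,0,0,0,0.5],[0,0.015,0,0,0,0,0.5],[0,0.02,0.01,0,0,0,0.5],[0,0.03,0.02,0,0,0,0.5],[0,0.03,0.04,0,0,0,0.5],[0,0.02,0.04,0,0,0,0.5],[0,0.03,0.04,0,0,0,0.5],[0,0.045,0.01,0,0,0,0.5],[0,0.045,0,0,0,0,0.5]]'
python3 -m handwheel '[[0,0.045,0,0,0,0,0.5],[0,0.045,0,0,0,0,0.5],[0,0.045,0,0,0,0,0.5],[0,0,0,0,0,0,0.5]]'
python3 - <<'E'
from fit import *
from station import cams
f=cams.grab_frame("top"); pickle.dump(f,open("top10.pkl","wb"))
overlay(f,[],(290,230,400,310),7,"pics/t10.png")
f=cams.grab_frame("side"); pickle.dump(f,open("side10.pkl","wb"))
overlay(f,[],(180,220,330,330),5,"pics/s10.png")
E
```

```text
time_s: 18.2
tcp_pos: [492.8, 215.1, 177.8]
orientation: [-3.136, 0.252, 1.58]
contact_force: [0.6, -0.0, -0.2]
opening: 43.8
time_s: 18.6
tcp_pos: [487.3, 365.0, 178.5]
orientation: [-3.136, 0.25, 1.587]
contact_force: [-0.1, 0.6, 0.8]
opening: 43.8
```

View pics/t10.png

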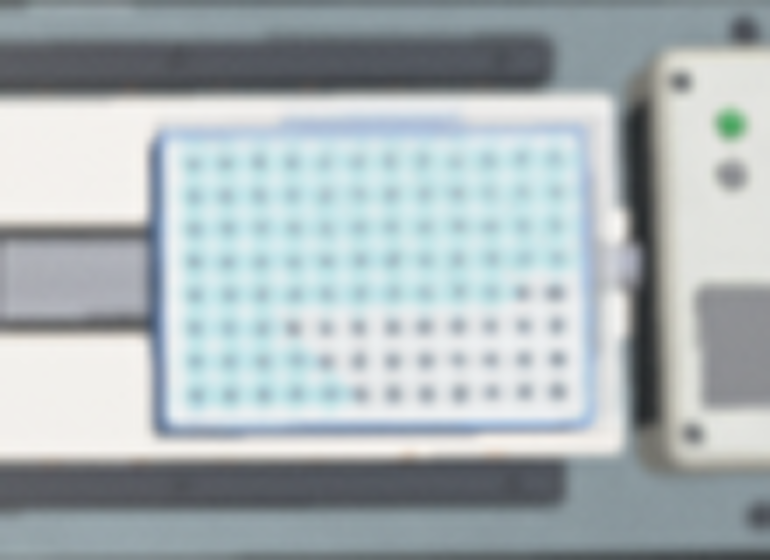

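View pics/s10.png

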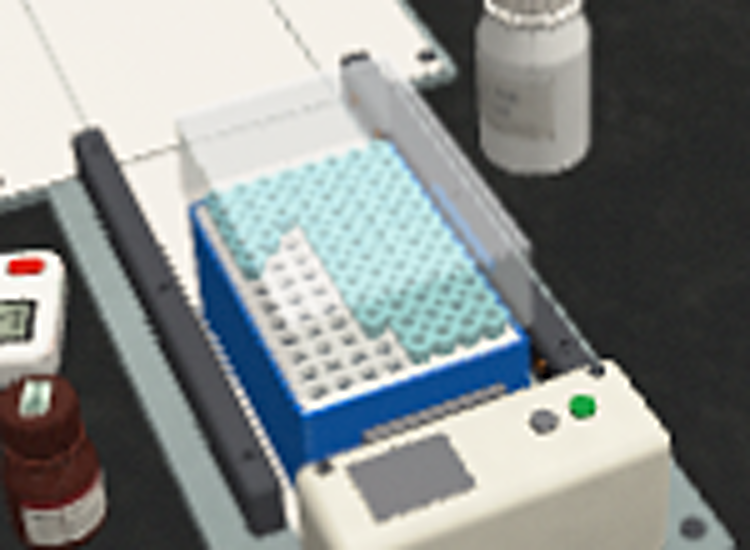

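Run:
```python
from m import *
f,q=meas("top10.pkl",[[160,130],[586,128],[592,424],[166,432]],7,[290,230])
print("base rear bottom",inv2(T,unproj(f,np.array([[152,145],[160,432]])/7+[290,230]-.43,10)).round(1))
print("lane edges",inv2(T,unproj(f,np.array([[100,93],[580,97]])/7+[290,230]-.43,10)).round(1),inv2(T,unproj(f,np.array([[100,458],[550,460]])/7+[290,230]-.43,35)).round(1))
print("buffer? block front",inv2(T,unproj(f,np.array([[650,150],[655,400]])/7+[290,230]-.43,68)).round(1))
for n,fn in(("before","top0.pkl"),("after","top10.pkl")):
    ff=pickle.load(open(fn,"rb"));cv2.imwrite(f"pics/c_{n}.png",cv2.resize(ff['pixels'][255:285,275:330,::-1],None,fx=12,fy=12,interpolation=cv2.INTER_CUBIC))
```

```text
corners [[72.8, 36.8], [190.1, 36.3], [189.3, -44.8], [73.2, -45.6]] centre [131.3  -4.3  64. ] head 0.001
fit [[129.3  -4.7   0. ]] head -0.02 [np.float64(0.54), np.float64(-1.65), np.float64(0.98), np.float64(-0.52)] world [ 4.96193e+02 -8.81850e+01 -9.00000e-03]
base rear bottom [[ 73.2  38.6  10. ]
 [ 74.3 -43.8  10. ]]
lane edges [[ 58.4  53.8  10. ]
 [197.5  51.4  10. ]] [[ 56.2 -51.7  35. ]
 [181.9 -53.6  35. ]]
buffer? block front [[206.9  29.6  68. ]
 [206.1 -38.7  68. ]]
```

View pics/c_before.png

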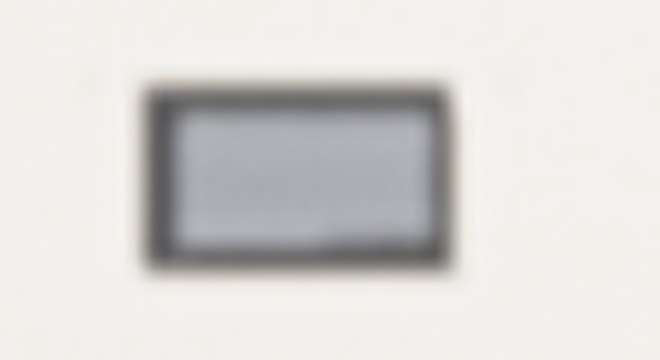

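View pics/c_after.png

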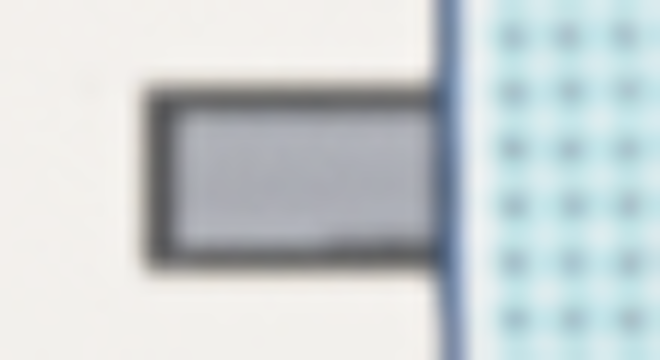

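```bash
python3 -c "
from station import manip
print(manip.sign_off())"
```

```text
the job is handed in; nothing more can be done
None
```

The tip box is at the end of the lane, resting between the spring catch and the buffer. I handed the job in at about 18.7 s on the robot clock, with the gripper clear. `sign_off` gives no verdict, so success rests on my own checks.

**What I did:** I squared and centred the box with two side pushes using the spread fingertips. I then pushed it down the lane from behind with both fingers and backed away.

**Last checks from the top camera:**
- **Position:** the box centre is about 130–131 mm down the track.
- **Alignment:** it reads about 4 mm off my fitted centre line, or about 3–4 mm by the lane edges in the same picture. It is within about 0.02 rad of square. Gaps to both rails were visible in every picture.
- **Buffer:** after release the box sprang back about 4 mm. By its position the buffer should be pressed in about 3–4 mm; I did not measure that directly.
- **Catch:** it looks the same as before the run, apart from the tip now hidden by the box, with the box's rear edge right behind it. I took this as up.
- **Other objects:** I saw no bystander move, but I did not measure this; the cuvette case was only visible in some pictures.

**What disagreed:**
- **Reported tool point:** in the side camera the real fingertips sit about 37 mm behind it along the tool. Because of this the first side push met the lid and left the box 0.08 rad askew. I allowed for the offset afterwards and the second push corrected it.
- **Track direction:** my different fits disagreed by about 0.01 rad, roughly 1–2 mm along the lane. The automatic box fit sometimes locked onto the wrong edges, so I relied on corners read by hand.

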